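# Free the fuse links jammed in the neck of a bench dispenser

## Task

Three fuse links have hung up in the neck of the tilted clear dispenser. Slide the dispenser's gate fully open, tap lightly on the upper side of the neck, again if need be, until all three links have dropped into the pick tray, then slide the gate fully shut again. The clear plastic cracks if it is struck hard, so keep the taps light, and leave the multimeter, contactor, breaker and side cutters where they lie.

Things in the scene. Friction and masses are not known exactly. Their poses are not given: they have to be found in the camera images.
- dispenser: fuse dispenser fixed to the table, grey steel stand 330 mm long (x), 253 mm high. Origin: underside, middle. x points from the pick tray (front, more or less towards the robot) to the tail, z up. Two side plates (y = +-47 mm, x 28 to 108 mm, 164 mm high) hold a clear hopper bottle, its neck down to the front at 19 deg below level
- tray (a point): middle of the open pick tray at the dispenser's front, on its rubber floor, 26 mm above the table; axes as the dispenser's. Inside 141 mm long (x) and 94 mm wide (y); the floor slopes down to the front (7 mm above the table at the front wall, 45 mm at the back); front and side walls reach 48 and 54 mm above the table
- handle_bar (a point): middle of the carrying handle, a level bar 17 mm thick and 94 mm long across the dispenser (y), 248 mm above the table. It bridges the neck, 35 mm behind the tap spot and 120 mm above it: an upright gripper does not fit under it, so lean the tool's back towards the dispenser's front, 20 to 45 deg from vertical, to tap the neck
- tap_spot (a point): where to tap: outer upper side of the flat neck (72 mm wide, 59 mm long), mid-width, 22 mm behind the mouth. Axes: x back up the neck, y across it, z square out of it (19 deg off vertical, leaning to the front). The track's top rail crosses 26 to 35 mm in front, its top 9 mm above this face; a collar 3 mm high begins 20 mm behind, the rising shoulder 37 mm behind
- hopper (a joint): rocking of the hopper on its sprung pivot, rad: 0 at rest, grows as the neck is knocked down, stop at 0.21 (13 mm at the tap spot). It gives way at about 4 N at the tap spot, 7 N near the stop, and springs back by itself. A brisk tap (0.1 to 0.2 m/s) 6 to 10 mm deep shakes the links over the 2 mm bead in the mouth; it may take several
- gate (a joint): travel of the slide gate, m: 0 = fully shut over the mouth, 0.082 = fully open (stop). It opens along the dispenser's -y, drags with about 1.5 N and stays where it is left. Its track, two steel rails square to the neck, stands in front of the mouth from y = 50 to y = -133 mm
- gate_grip (a point): point in the gate's black grip tab, 15 mm below the tab's top, moving with the gate. Tab 14 mm along the slide (y), 16 mm thick (x), 36 mm high (z), standing up before the top rail, whose top lies 26 mm below this point along z. Axes: x back up the neck, y across (the gate opens along -y), z up the tab (19 deg off vertical, leaning to the front)
- fuse_0: cylindrical fuse link, white ceramic with brass end caps, 22 mm diameter, 60 mm long (y axis), origin at its centre; at the start the foremost in the neck, held by the 2 mm bead in the mouth
- fuse_1: the same, second in the neck
- fuse_2: the same, third in the neck
- multimeter: digital multimeter 150x78x48 mm lying on the table, origin under its middle; a bystander
- contactor: contactor, dark block with a pale head, 74x45x81 mm, standing left of the dispenser, origin under its middle; a bystander
- breaker: pale single-pole breaker 18x82x81 mm standing left of the dispenser, origin under its middle; a bystander
- cutters: side cutters 50x110x12 mm lying to the right of the tray, origin under their middle; a bystander

How it is judged:
On the way, in this order (a step that is already met when the one before it is completed fails the run):
1. the gate is slid fully open (within 5 mm of its stop) (value of joint gate above 0.077 m), for 0.2 s.
2. the neck is tapped so that the hopper rocks (value of joint hopper above 0.02 rad).
3. all three fuse links lie in the pick tray (x of fuse_0 in the frame of dispenser between -0.16 and -0.02 m and y of fuse_0 in the frame of dispenser between -0.05 and 0.05 m and z of fuse_0 in the frame of dispenser between 0 and 0.065 m and x of fuse_1 in the frame of dispenser between -0.16 and -0.02 m and y of fuse_1 in the frame of dispenser between -0.05 and 0.05 m and z of fuse_1 in the frame of dispenser between 0 and 0.065 m and x of fuse_2 in the frame of dispenser between -0.16 and -0.02 m and y of fuse_2 in the frame of dispenser between -0.05 and 0.05 m and z of fuse_2 in the frame of dispenser between 0 and 0.065 m), for 0.3 s.
At the end, for the whole second after the job is handed in: all three fuse links lie at rest inside the pick tray (centres within its walls, under 65 mm above the table), the gate is shut to within 5 mm of its stop and the hopper is back at rest (under 0.03 rad) (all of step 3 and value of joint gate below 0.005 m and value of joint hopper below 0.03 rad and linear speed of each of fuse_0, fuse_1, fuse_2 below 0.03 m/s); the robot touches nothing.
It fails at once if the hopper is struck or pressed hard (over 60 N) (contact force between any of the fingers, the arm and hopper above 60 N).
It fails at once if the multimeter, contactor, breaker or side cutters are pushed aside by more than 30 mm (distance of any of multimeter, contactor, breaker, cutters from where it was at the start of the episode above 0.03 m).
It also fails if it takes over 54 s, if anything falls off the work surface, if the arm or the gripper's body presses on something with over 40 N, if the wrist force passes 120 N, or if a joint passes its speed limit or range.

## Robot

A 6-joint arm with a two-finger parallel gripper is mounted at the origin on a cart in front of the work surface, level with it; the furniture and walls round the work are solid. World frame = base frame: x ahead of the robot, y to its left, z up, the work surface at z = 0. Lengths are in m, angles in rad, forces in N, time in s.
With the tool pointing down it reaches from about 0.4 to 0.825 m from the base axis. Payload 7 kg.
Tool frame: the origin (TCP) lies at the very end of the fingers, on their centre line; the grasp point (between the pads) lies 19 mm behind it; z points along the fingers, y is the line along which they close (so a half turn about z gives the same grasp; the last joint's range is limited). The gripper opens to 88 mm and grips with 3 to 60 N. Pads are 19 mm wide; open, the fingers measure 130 mm over their backs; the gripper's body (78 mm by 193 mm) begins 47 mm behind the grasp point.
Start: joints at [1.567, 0.359, 0.012, 0, -1.224, -0.288], TCP at [0.194, 0.646, 0.187] pointing down, gripper open.
Joint ranges: [-3.07, 3.07], [-1.43, 2.12], [-1.02, 1.25], [-3.03, 1.67], [-3.05, -0], [-3.03, 3.03]. Speed limits (rad/s): [2.39, 2.39, 3.01, 3.14, 3.14, 3.14].

## Interface

Orientations are given as [roll, pitch, yaw] about the fixed x, y, z axes, in that order (R = Rz(yaw) Ry(pitch) Rx(roll)).
In Python, from station import arm gives the robot as it stands. The module is installed in compiled form; this text tells all that it offers.
- The arm moves only by the shell command python3 -m crank 'ROWS' [FORCE]. ROWS is JSON, a list of rows, each an object of numbers: "dx", "dy", "dz": the shift along the world's x, y, z in m; "twist": the turn about the world's z in degrees; "grip": the opening, from -1 (shut) to 1 (fully open). A call has exactly 5 rows; each row is the pose to reach, as a shift and turn from the pose commanded when the call began; what a row does not reach only later rows make up. A row lasts 1/12 s, in which the tool goes at most 41.7 mm and 7.16 degrees, less where a joint would pass 70% of its speed; a pose out of reach is approached as far as the arm can. A call with a gripper value outside its range is refused whole. The fingers move at their own pace and stop on an object; FORCE is the grip in N (left out, the last holds). Time passes only in rows, so rows that repeat a pose let the fingers close, or fill a call up. It gives the time, the measured TCP pose, the force, the opening and the grip force at its end, in the units of the state.
- arm.get_state(): the state, without advancing time (a new reading comes with each control period).
- arm.grab_frame(name): name is "side" or "top"; returns the picture (384x512x3 uint8, red, green, blue); there is no depth.
- arm.get_calibration(name): a dict with "fx", "fy", "cx", "cy" (pixels), "cam_to_world" (4x4, takes a point from camera to world coordinates). Camera axes: x right, y down, z forward; pixel columns grow to the right and rows downward; lengths in m; the calibration is good to about 2 mm. A picture is of the moment at which its call begins. get_calibration takes no time and is no camera call.
- arm.job_done(): hands the job in; it is judged then, once.
The state is a dict: "t": time; "q": joint angles; "qd": joint speeds; "joint_efforts": joint torques, N m; "eef_pos": TCP position; "ee_rot": TCP orientation; "force": force on the tool from outside, world axes, zero at the start; "moment": the same for the moment, N m; "width": finger opening in m; "gripper_force": force on a finger pad.
Only numpy, scipy, OpenCV 4.12 (cv2) and the standard library are available. Lean on these libraries where they do the work, as an engineer would, in place of code of your own. Each camera call takes 0.05 s, during which the arm holds its last target. There are 200 camera calls.

## Working session

There is one attempt and no reset: what is moved stays moved. The work goes in short steps, Python scripts to look and compute and a shell command to move; the robot and the scene stay as the last step left them, time stands still between calls to the robot, and variables do not carry over. Pictures are saved under pics/ and viewed, at most 10 in all, crops included, and the job is handed in when it is done.

```bash
mkdir -p pics; python3 - <<'E'
from station import arm
import cv2,json
for n in("side","top"):
    f=arm.grab_frame(n);cv2.imwrite(f"pics/{n}0.png",cv2.resize(f[:,:,::-1],(800,600),interpolation=cv2.INTER_CUBIC))
    c=arm.get_calibration(n);print(n,c)
s=arm.get_state();print({k:s[k] for k in("t","eef_pos","ee_rot","width","force")})
E
```

```text
side {'fx': 454.0705989369116, 'fy': 454.0705989369116, 'cx': 252.92547094152033, 'cy': 194.02596597210075, 'cam_to_world': array([[ 0.91627877, -0.18117744,  0.35722255,  0.09454419],
       [-0.40052158, -0.42325711,  0.81267206, -0.71821654],
       [ 0.00395914, -0.8877095 , -0.46038698,  0.71718328],
       [ 0.        ,  0.        ,  0.        ,  1.        ]])}
top {'fx': 348.6489677890032, 'fy': 348.6489677890032, 'cx': 250.3670898920286, 'cy': 190.01833417317263, 'cam_to_world': array([[ 0.02731607, -0.99657014,  0.07811397,  0.48755938],
       [-0.99953033, -0.0283158 , -0.01171928,  0.25248107],
       [ 0.01389095, -0.07775716, -0.99687555,  1.04493348],
       [ 0.        ,  0.        ,  0.        ,  1.        ]])}
{'t': 0.1, 'eef_pos': array([0.19407815, 0.64598171, 0.18633839]), 'ee_rot': array([ 3.14012792e+00, -1.45221679e-04, -2.91894375e-01]), 'width': 0.08766189700508027, 'force': array([-0.30852494,  0.27805965,  0.17454073])}
```

View pics/side0.png

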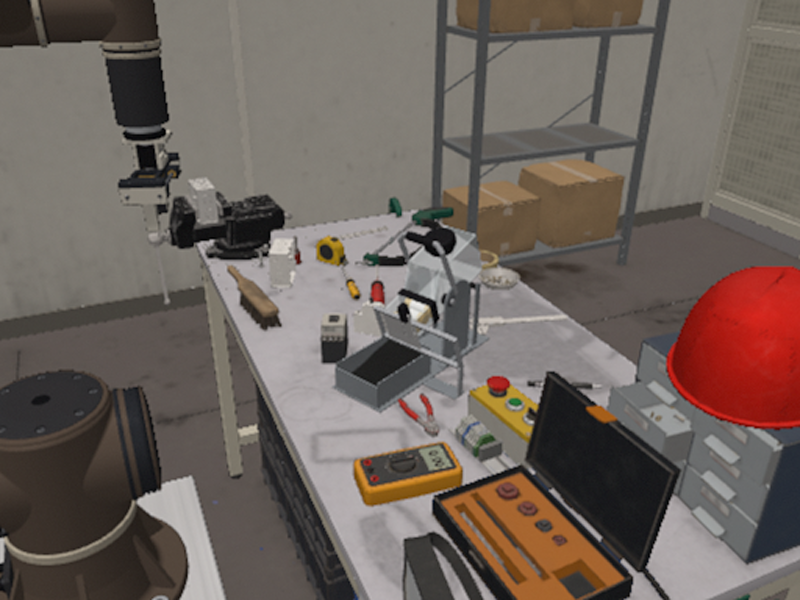

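View pics/top0.png

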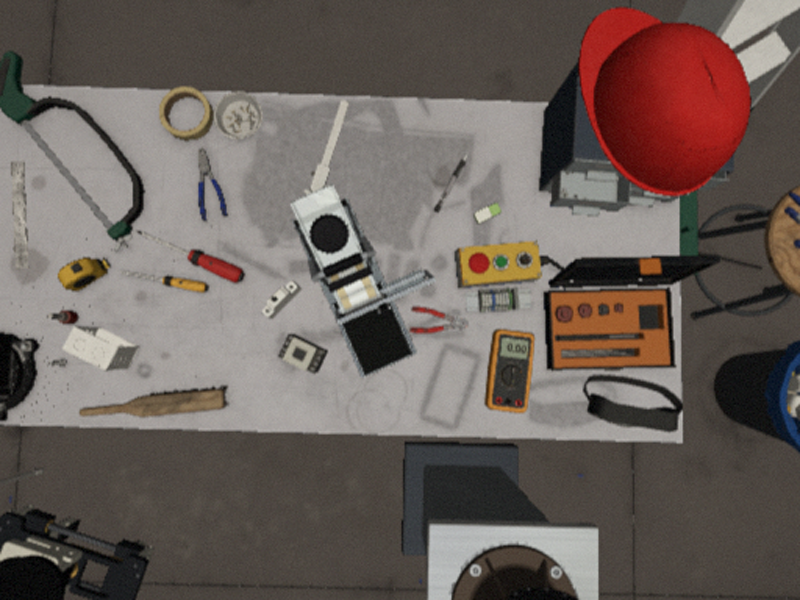

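The top view shows the dispenser at about (360,290), with its tray to the front (lower right). The gate tab and rails are near (410,280). I'll enlarge both views.

```bash
python3 - <<'E'
import cv2
from station import arm
for n,(x0,y0,w,h) in {"top":(180,115,112,128),"side":(205,140,112,128)}.items():
    f=arm.grab_frame(n)[y0:y0+h,x0:x0+w,::-1]
    g=cv2.resize(f,None,fx=4.6,fy=4.6,interpolation=cv2.INTER_CUBIC)
    for i in range(0,w,10):cv2.putText(g,str(x0+i),(int(i*4.6),8),0,.3,(0,255,255),1);cv2.line(g,(int(i*4.6),8),(int(i*4.6),14),(0,255,255),1)
    for i in range(0,h,10):cv2.putText(g,str(y0+i),(0,int(i*4.6)+4),0,.3,(0,255,255),1)
    cv2.imwrite(f"pics/{n}1.png",g)
E
```

```text
(no output)
```

View pics/top1.png

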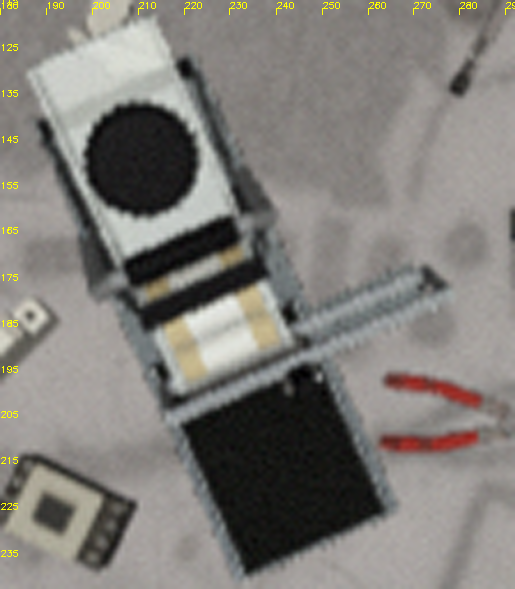

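View pics/side1.png

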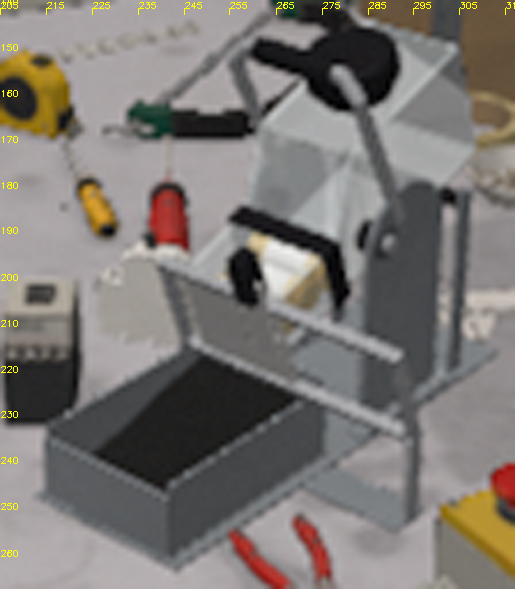

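Top crop: tray front corners are at (232,239) and (264,225), the handle bar is centred at about (220,167.5), and the rail runs from (215,204) to (272,176). Side crop: the black grip tab is at about (258,199), the top rail runs from (237,197) to (291,217), and the tray front top corners are at (215,234) and (241,247).

```bash
cat > h.py <<'E'
import numpy as np, cv2
from station import arm
def PK(n):
    c=arm.get_calibration(n);K=np.array([[c["fx"],0,c["cx"]],[0,c["fy"],c["cy"]],[0,0,1]]);M=np.linalg.inv(c["cam_to_world"])
    return K@M[:3]
PS,PT=PK("side"),PK("top")
def tri(s,t):
    X=cv2.triangulatePoints(PS,PT,np.array(s,float),np.array(t,float)).ravel();X=X[:3]/X[3]
    r=[np.linalg.norm(pr(P,X)-p) for P,p in((PS,s),(PT,t))]
    return X,r
def pr(P,X):
    x=P@np.append(X,1);return x[:2]/x[2]
E
python3 - <<'E'
from h import *
from scipy.optimize import least_squares
np.set_printoptions(precision=4,suppress=True)
obs=[(PT,(232,239),(-.165,.05,.048)),(PT,(264.5,225),(-.165,-.05,.048)),(PS,(215,234.5),(-.165,.05,.048)),(PS,(241,247),(-.165,-.05,.048)),(PS,(244,262),(-.165,-.05,.0))]
def W(p,d):
    c,s=np.cos(p[2]),np.sin(p[2]);return np.array([p[0]+c*d[0]-s*d[1],p[1]+s*d[0]+c*d[1],d[2]])
# extra unknown: handle x ; rail x,z
def f(p):
    r=[pr(P,W(p,d))-q for P,q,d in obs]
    r.append(pr(PT,W(p,(p[3],0,.248)))-(220,167.5))
    r.append(pr(PT,W(p,(p[4],.05,p[5])))-(215.5,204)); r.append(pr(PT,W(p,(p[4],-.133,p[5])))-(272,176))
    r.append(pr(PS,W(p,(p[4],.05,p[5])))-(238,197)); r.append(pr(PS,W(p,(p[4],-.133,p[5])))-(290.5,217))
    return np.concatenate(r)
o=least_squares(f,[.55,.27,-.5,.02,-.02,.12]);p=o.x;print(p,np.degrees(p[2]));print(o.fun.reshape(-1,2))
H=W(p,(p[3],0,.248));print("handle",H,"side px",pr(PS,H),"ends",pr(PS,W(p,(p[3],.047,.248))),pr(PS,W(p,(p[3],-.047,.248))))
xt=p[3]-.035
for nm,d in dict(tap=(xt,0,.128)).items(): print(nm,W(p,d),pr(PS,W(p,d)),pr(PT,W(p,d)))
c,s=np.cos(np.radians(19)),np.sin(np.radians(19))
# grip: rail top centre + 26mm along z, 8mm+4.5 before
for y in(.04,.02,0,-.02,-.04):
    d=(xt-.043*c-.035*s,y,.128-.043*s+.035*c);print("grip",y,d,W(p,d),pr(PS,W(p,d)),pr(PT,W(p,d)))
E
```

```text
[ 0.5926  0.3189  0.4699  0.0045 -0.0592  0.1191] 26.924895133380424
[[ 0.0659  0.7439]
 [-0.6228 -0.4447]
 [-0.4567 -0.9182]
 [ 1.2458 -0.2498]
 [-1.6304 -0.2167]
 [-2.8901  1.3593]
 [-1.4246  1.1269]
 [ 4.2144 -0.1535]
 [ 1.6273 -0.2   ]
 [ 2.3037  0.8285]]
handle [0.5966 0.3209 0.248 ] side px [268.3076 152.1658] ends [254.9754 148.0629] [282.2211 156.4475]
tap [0.5654 0.3051 0.128 ] [259.8132 195.6642] [226.4061 187.0596]
grip 0.04 (np.float64(-0.0825423560592254), 0.04, np.float64(0.14709371950431838)) [0.5009 0.3172 0.1471] [236.7092 191.9202] [220.4678 211.3078]
grip 0.02 (np.float64(-0.0825423560592254), 0.02, np.float64(0.14709371950431838)) [0.51   0.2994 0.1471] [242.2258 194.0679] [227.5283 207.9715]
grip 0 (np.float64(-0.0825423560592254), 0, np.float64(0.14709371950431838)) [0.519  0.2815 0.1471] [247.8436 196.2549] [234.5743 204.642 ]
grip -0.02 (np.float64(-0.0825423560592254), -0.02, np.float64(0.14709371950431838)) [0.5281 0.2637 0.1471] [253.5655 198.4825] [241.606  201.3192]
grip -0.04 (np.float64(-0.0825423560592254), -0.04, np.float64(0.14709371950431838)) [0.5371 0.2459 0.1471] [259.3943 200.7517] [248.6233 198.0033]
```

```bash
cat >> h.py <<'E'
from scipy.optimize import least_squares
np.set_printoptions(precision=4,suppress=True)
def W(p,d):
    c,s=np.cos(p[2]),np.sin(p[2]);return np.array([p[0]+c*d[0]-s*d[1],p[1]+s*d[0]+c*d[1],d[2]])
obs=[(PT,(232,239),(-.165,.05,.048)),(PT,(264.5,225),(-.165,-.05,.048)),(PS,(215,234.5),(-.165,.05,.048)),(PS,(241,247),(-.165,-.05,.048))]
def f(p):
    r=[pr(P,W(p,d))-q for P,q,d in obs]
    r.append(pr(PT,W(p,(p[3],0,.248)))-(220,168)); r.append(pr(PS,W(p,(p[3],0,.248)))-(268,152.5))
    r.append(pr(PT,W(p,(p[4],.05,p[5])))-(215.5,204)); r.append(pr(PT,W(p,(p[4],-.133,p[5])))-(275.5,177))
    r.append(pr(PS,W(p,(p[4],.05,p[5])))-(238,197)); r.append(pr(PS,W(p,(p[4],-.133,p[5])))-(290.5,217))
    return np.concatenate(r)
o=least_squares(f,[.55,.27,.4,.02,-.02,.12],loss="soft_l1");p=o.x
E
python3 - <<'E'
from h import *
print(p,np.degrees(p[2]));print(o.fun.reshape(-1,2))
print("handle",W(p,(p[3],0,.248)),"tap",W(p,(p[3]-.035,0,.128)))
print("tab tri",*[tri((257.5,s),t) for s,t in((199,(246,198)),(200,(247,199)))])
g=W(p,(p[3]-.035-.0525,-.035,.147));print("grip",g)
print("delta",np.array([g[0],g[1]])-arm.get_state()["eef_pos"][:2])
E
```

```text
[ 0.5932  0.3161  0.4528  0.0036 -0.061   0.1218] 25.945029647692998
[[ 0.0188  0.7157]
 [-0.4158  0.0747]
 [-0.447  -0.9486]
 [ 0.822  -0.0018]
 [-1.4904  0.9815]
 [ 0.7515  0.0884]
 [-0.6583  1.4125]
 [ 2.1562  0.1024]
 [ 1.6668 -0.652 ]
 [ 1.7962  0.864 ]]
handle [0.5965 0.3177 0.248 ] tap [0.565  0.3024 0.128 ]
tab tri (array([0.5357, 0.2531, 0.1492]), [np.float64(0.28006511029571335), np.float64(0.49111387585284855)]) (array([0.5339, 0.2502, 0.1479]), [np.float64(0.11944448825186944), np.float64(0.20883192324578262)])
grip [0.5331 0.248  0.147 ]
delta [ 0.339  -0.3982]
```

```bash
python3 -m crank '[{"dx":0.025,"dy":-0.03,"dz":0.005,"twist":7},{"dx":0.05,"dy":-0.06,"dz":0.01,"twist":14},{"dx":0.075,"dy":-0.09,"dz":0.015,"twist":21},{"dx":0.1,"dy":-0.12,"dz":0.015,"twist":28},{"dx":0.125,"dy":-0.15,"dz":0.015,"twist":35}]' 8
```

```text
invalid input at $[0]: expected keys dx, dy, dz, twist, grip
```

```bash
python3 -m crank '[{"dx":0.025,"dy":-0.03,"dz":0.005,"twist":7,"grip":0},{"dx":0.05,"dy":-0.06,"dz":0.01,"twist":14,"grip":0},{"dx":0.075,"dy":-0.09,"dz":0.015,"twist":21,"grip":0},{"dx":0.1,"dy":-0.12,"dz":0.015,"twist":28,"grip":0},{"dx":0.125,"dy":-0.15,"dz":0.015,"twist":35,"grip":0}]' 8
python3 -m crank '[{"dx":0.025,"dy":-0.03,"dz":0.0,"twist":4,"grip":0},{"dx":0.05,"dy":-0.06,"dz":0.0,"twist":7.7,"grip":0},{"dx":0.075,"dy":-0.09,"dz":0.0,"twist":7.7,"grip":0},{"dx":0.1,"dy":-0.12,"dz":0.0,"twist":7.7,"grip":0},{"dx":0.12,"dy":-0.14,"dz":0.0,"twist":7.7,"grip":0}]' 8
python3 -m crank '[{"dx":0.025,"dy":-0.03,"dz":0.0,"twist":0,"grip":0},{"dx":0.05,"dy":-0.06,"dz":0.0,"twist":0,"grip":0},{"dx":0.075,"dy":-0.09,"dz":0.0,"twist":0,"grip":0},{"dx":0.09,"dy":-0.108,"dz":0.0,"twist":0,"grip":0},{"dx":0.09,"dy":-0.108,"dz":0.0,"twist":0,"grip":0}]' 8
cat > look.py <<'E'
import sys;from h import *
n=sys.argv[1];cr={"top":(195,130,100,75),"side":(215,130,100,75)};gs=[]
s=arm.get_state();print(s["t"],s["eef_pos"],s["ee_rot"],s["width"],"tip px",pr(PS,s["eef_pos"]),pr(PT,s["eef_pos"]))
for c in("side","top"):
    x0,y0,w,h=cr[c];f=arm.grab_frame(c)[y0:y0+h,x0:x0+w,::-1]
    g=cv2.resize(f,None,fx=4,fy=4,interpolation=cv2.INTER_CUBIC)
    for i in range(0,w,10):cv2.putText(g,str(x0+i),(i*4,8),0,.3,(0,255,255),1)
    for i in range(0,h,10):cv2.putText(g,str(y0+i),(0,i*4+4),0,.3,(0,255,255),1)
    gs.append(g)
cv2.imwrite(f"pics/{n}.png",np.hstack(gs))
E
python3 look.py a
```

```text
t: 0.62
eef_pos: [0.32, 0.495, 0.2025]
ee_rot: [-3.141, -0.0, 0.326]
force: [0.6, -0.1, -0.4]
width: 0.0597
gripper_force: 0.0
t: 1.03
eef_pos: [0.4402, 0.3538, 0.2024]
ee_rot: [3.142, -0.0, 0.453]
force: [0.4, -0.4, 0.6]
width: 0.044
gripper_force: 0.0
t: 1.45
eef_pos: [0.5312, 0.245, 0.2018]
ee_rot: [3.141, 0.001, 0.45]
force: [0.6, 1.1, -0.6]
width: 0.0441
gripper_force: 0.0
1.45 [0.5312 0.245  0.2018] [3.1408 0.0008 0.4497] 0.04412240456884855 tip px [257.6661 182.7258] [249.119  199.2225]
```

View pics/a.png

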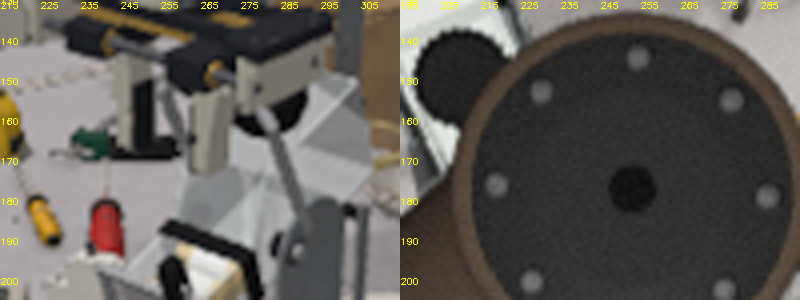

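The finger tips show at about (247,167) and (266,173) in the side view, while the projection expects about row 183. I'll check this against the start picture and project the finger outlines.

```bash
python3 - <<'E'
from h import *
print("start tip",pr(PS,(.194,.646,.187))*1.5625)
ey=np.array([-.435,.9,0]);ex=np.array([.9,.435,0]);T=np.array([.5312,.245,.2018])
for dz in(0,.03):
  for y in(-.043,-.022,.022,.043):
    print(dz,y,[pr(PS,T+ey*y+ex*x+[0,0,dz]) for x in(-.0095,.0095)])
f=arm.grab_frame("side")[105:215,205:305,::-1]
cv2.imwrite("pics/b.png",cv2.resize(f,None,fx=5.4,fy=5.4,interpolation=cv2.INTER_CUBIC))
E
```

```text
start tip [161.4562 239.3938]
0 -0.043 [array([268.2861, 188.8697]), array([272.9631, 186.3396])]
0 -0.022 [array([261.8695, 186.4336]), array([266.5685, 183.9564])]
0 0.022 [array([248.8509, 181.491 ]), array([253.5899, 179.1193])]
0 0.043 [array([242.8323, 179.206 ]), array([247.5877, 176.8823])]
0.03 -0.043 [array([268.5214, 178.1154]), array([273.2522, 175.6753])]
0.03 -0.022 [array([262.0248, 175.7636]), array([266.7781, 173.3751])]
0.03 0.022 [array([248.8489, 170.994 ]), array([253.6434, 168.7085])]
0.03 0.043 [array([242.7599, 168.7898]), array([247.5712, 166.5512])]
```

View pics/b.png

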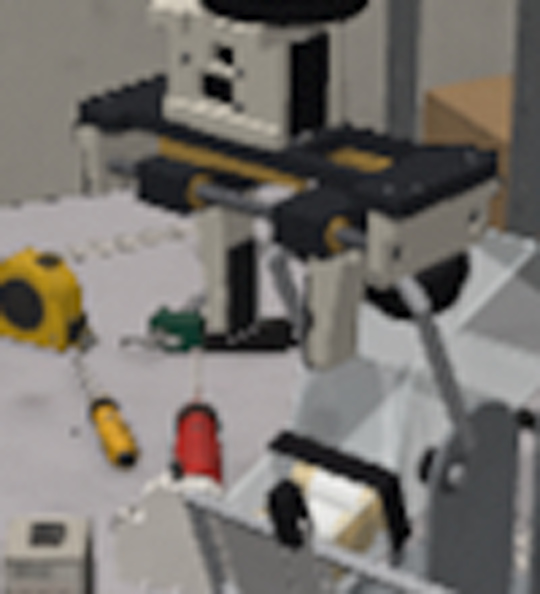

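```bash
python3 - <<'E'
from h import *
s=arm.get_state();print(s["t"],s["q"],s["eef_pos"],s["ee_rot"])
for z in(.2,.4,.5,.6,.7,.8):print(z,pr(PT,(.5312,.245,z)),pr(PS,(.5312,.245,z)))
# start picture: find tip alignment saved
g=cv2.imread("pics/side0.png")[150:310,90:220];cv2.imwrite("pics/c.png",cv2.resize(g,None,fx=3.5,fy=3.5))
E
```

```text
1.6 [ 0.7728  0.2016 -0.1711 -0.0002 -1.1984  1.2505] [0.5291 0.2482 0.2019] [-3.1415  0.0004  0.4524]
0.2 [249.1027 199.2604] [257.6565 183.3416]
0.4 [250.2112 193.7232] [258.3895 108.1193]
0.5 [251.0686 189.4402] [258.8047  65.5072]
0.6 [252.3083 183.2469] [259.2585  18.9428]
0.7 [254.2598 173.4988] [259.7563 -32.1507]
0.8 [257.7821 155.9033] [260.3051 -88.4679]
```

View pics/c.png

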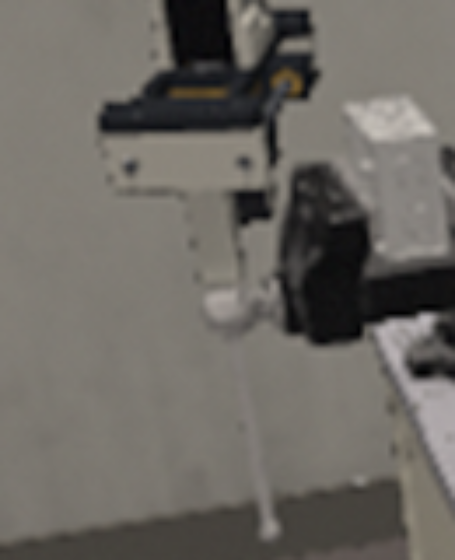

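In the start picture the finger ends at about (151,233), also higher than projected, so the tool seems to sit a few cm higher than reported. Straddling the tab is safe in either case, so I'll go down and look.

```bash
python3 -m crank '[{"dx":0.002,"dy":0,"dz":-0.012,"twist":0,"grip":0},{"dx":0.003,"dy":0.0,"dz":-0.024,"twist":0,"grip":0},{"dx":0.004,"dy":0.0,"dz":-0.036,"twist":0,"grip":0},{"dx":0.005,"dy":0.0,"dz":-0.048,"twist":0,"grip":0},{"dx":0.005,"dy":0.0,"dz":-0.058,"twist":0,"grip":0}]'
python3 look.py d; python3 - <<'E'
from h import *
print(pr(PS,(.178,.594,.187))*1.5625,pr(PS,(.178,.594,.227))*1.5625)
E
```

```text
t: 2.02
eef_pos: [0.5332, 0.2493, 0.1426]
ee_rot: [-3.142, 0.001, 0.455]
force: [0.3, -0.1, 0.2]
width: 0.0439
gripper_force: 0.0
2.0167 [0.5332 0.2493 0.1426] [-3.1415  0.001   0.4551] 0.04394234969187635 tip px [257.5056 201.9578] [247.2436 199.5688]
[156.3541 250.2962] [153.1117 230.5016]
```

View pics/d.png

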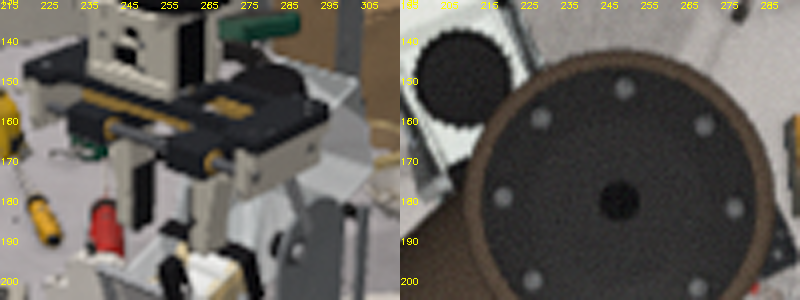

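The finger tips now show at (247,187) and (267,192), still about 12 px (35 mm) above projection and just above the tab. I'll go lower in small, force-checked steps.

```bash
python3 -m crank '[{"dx":0.0,"dy":0,"dz":-0.005,"twist":0,"grip":0},{"dx":0.0,"dy":0.0,"dz":-0.01,"twist":0,"grip":0},{"dx":0.0,"dy":0.0,"dz":-0.015,"twist":0,"grip":0},{"dx":0.0,"dy":0.0,"dz":-0.015,"twist":0,"grip":0},{"dx":0,"dy":0.0,"dz":-0.015,"twist":0,"grip":0}]' |egrep 'eef|force'
for i in 1 2; do python3 -m crank '[{"dx":0.0,"dy":0,"dz":-0.001,"twist":0,"grip":0},{"dx":0.0,"dy":0.0,"dz":-0.002,"twist":0,"grip":0},{"dx":0.0,"dy":0.0,"dz":-0.003,"twist":0,"grip":0},{"dx":0.0,"dy":0.0,"dz":-0.003,"twist":0,"grip":0},{"dx":0,"dy":0.0,"dz":-0.003,"twist":0,"grip":0}]' |egrep 'eef|force'; done
```

```text
eef_pos: [0.5341, 0.2484, 0.1291]
force: [-0.0, -0.8, -0.2]
gripper_force: 0.0
eef_pos: [0.5342, 0.2484, 0.1262]
force: [0.5, 0.2, -0.1]
gripper_force: 0.0
eef_pos: [0.5342, 0.2484, 0.1231]
force: [0.0, -0.7, -0.6]
gripper_force: 0.0
```

```bash
for i in 1 2 3 4; do python3 -m crank '[{"dx":0.0,"dy":0,"dz":-0.001,"twist":0,"grip":0},{"dx":0.0,"dy":0.0,"dz":-0.002,"twist":0,"grip":0},{"dx":0.0,"dy":0.0,"dz":-0.003,"twist":0,"grip":0},{"dx":0.0,"dy":0.0,"dz":-0.003,"twist":0,"grip":0},{"dx":0,"dy":0.0,"dz":-0.003,"twist":0,"grip":0}]' |egrep 'eef|^force'; done
```

```text
eef_pos: [0.5342, 0.2484, 0.1201]
force: [0.3, 0.2, -0.3]
eef_pos: [0.5341, 0.2484, 0.1171]
force: [-0.1, 0.3, 0.6]
eef_pos: [0.5341, 0.2484, 0.1141]
force: [0.0, 0.6, -0.4]
eef_pos: [0.5341, 0.2484, 0.1111]
force: [-0.5, 0.1, -0.6]
```

```bash
for i in 1 2; do python3 -m crank '[{"dx":0,"dy":0,"dz":0,"twist":0,"grip":-0.85},{"dx":0,"dy":0,"dz":0,"twist":0,"grip":-0.85},{"dx":0,"dy":0,"dz":0,"twist":0,"grip":-0.85},{"dx":0,"dy":0,"dz":0,"twist":0,"grip":-0.85},{"dx":0,"dy":0,"dz":0,"twist":0,"grip":-0.85}]' 6; done; python3 look.py e
```

```text
t: 5.45
eef_pos: [0.5342, 0.2486, 0.1112]
ee_rot: [-3.141, -0.0, 0.453]
force: [0.1, 1.4, 0.3]
width: 0.0157
gripper_force: 0.7
t: 5.87
eef_pos: [0.5342, 0.2486, 0.1112]
ee_rot: [-3.141, -0.0, 0.453]
force: [-0.3, 2.5, 0.0]
width: 0.0142
gripper_force: 6.0
5.8667 [0.5342 0.2486 0.1112] [-3.1415 -0.0001  0.4535] 0.014164810515942558 tip px [257.8341 212.2756] [247.4678 199.8182]
```

View pics/e.png

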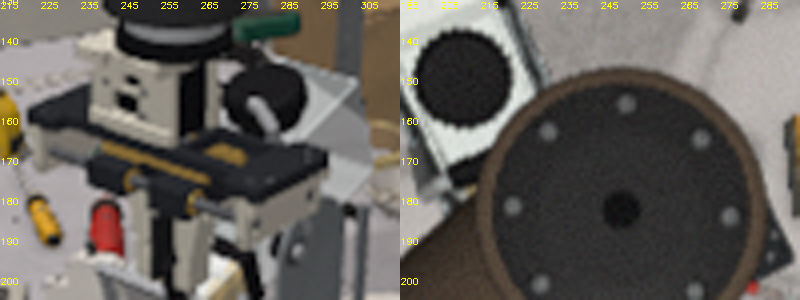

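The tab is held: opening 14.2 mm, matching the tab's 14 mm, with the near finger bottom at about (263,200). Now I slide the gate open.

```bash
python3 -m crank '[{"dx":0.0035,"dy":-0.0072,"dz":0,"twist":0,"grip":-0.85},{"dx":0.007,"dy":-0.0144,"dz":0,"twist":0,"grip":-0.85},{"dx":0.0105,"dy":-0.0216,"dz":0,"twist":0,"grip":-0.85},{"dx":0.014,"dy":-0.0288,"dz":0,"twist":0,"grip":-0.85},{"dx":0.0175,"dy":-0.036,"dz":0,"twist":0,"grip":-0.85}]' 8
python3 -m crank '[{"dx":0.0035,"dy":-0.0072,"dz":0,"twist":0,"grip":-0.85},{"dx":0.007,"dy":-0.0144,"dz":0,"twist":0,"grip":-0.85},{"dx":0.0105,"dy":-0.0216,"dz":0,"twist":0,"grip":-0.85},{"dx":0.014,"dy":-0.0288,"dz":0,"twist":0,"grip":-0.85},{"dx":0.0175,"dy":-0.036,"dz":0,"twist":0,"grip":-0.85}]' 8
```

```text
t: 6.38
eef_pos: [0.5521, 0.2115, 0.1112]
ee_rot: [3.142, 0.0, 0.453]
force: [-1.6, 1.5, 0.9]
width: 0.0143
gripper_force: 8.0
t: 6.8
eef_pos: [0.5689, 0.1769, 0.1111]
ee_rot: [-3.139, -0.0, 0.453]
force: [-10.8, 13.0, 5.6]
width: 0.0225
gripper_force: 8.0
```

```bash
python3 -m crank '[{"dx":0,"dy":0,"dz":0,"twist":0,"grip":-0.85},{"dx":0,"dy":0,"dz":0,"twist":0,"grip":-0.85},{"dx":0,"dy":0,"dz":0,"twist":0,"grip":-0.85},{"dx":0,"dy":0,"dz":0,"twist":0,"grip":-0.85},{"dx":0,"dy":0,"dz":0,"twist":0,"grip":-0.85}]' 8
python3 - <<'E'
from h import *
s=arm.get_state();print(s["force"],s["moment"],s["eef_pos"])
f=arm.grab_frame("side")
np.save("side_e.npy",f)
E
```

```text
t: 7.22
eef_pos: [0.568, 0.1787, 0.1111]
ee_rot: [-3.138, -0.0, 0.454]
force: [-10.3, 12.5, 4.9]
width: 0.0189
gripper_force: 8.0
[-10.2789  12.5242   4.8876] [4.6611 3.9058 0.0543] [0.568  0.1787 0.1111]
```

```bash
python3 -m crank '[{"dx":0,"dy":0,"dz":0,"twist":0,"grip":-0.2},{"dx":0,"dy":0,"dz":0,"twist":0,"grip":-0.2},{"dx":0,"dy":0,"dz":0,"twist":0,"grip":-0.2},{"dx":0,"dy":0,"dz":0,"twist":0,"grip":-0.2},{"dx":0,"dy":0,"dz":0,"twist":0,"grip":-0.2}]' 8
python3 - <<'E'
from h import *
arm.grab_frame("side")
f=arm.grab_frame("side").astype(int)
np.save("side_f.npy",f)
# dark map around expected tab/rail end
g=f.mean(2)[185:232:1,262:300]
for i,r in enumerate(g): print(185+i,"".join("#" if v<50 else "+" if v<90 else "." if v<140 else " " for v in r))
E
```

```text
t: 7.68
eef_pos: [0.5694, 0.1759, 0.111]
ee_rot: [3.141, 0.0, 0.453]
force: [0.9, -0.1, -0.7]
width: 0.0344
gripper_force: 0.0
185 ######+++..+++++.+..+#################
186 #######+....++++++++##################
187 #####+..   ....++++###################
188 #####+.    ........############++#####
189 ######.    ...... .###########+.++####
190 ######.    ....++..###########..++####
191  .+###.    ...+##..##########+....++++
192     .#+.   .+####..+#########+++++..++
193            .#####...+########+++#+++++
194            .#####.   .++######++...+++
195         .  .#####.    .++++####+. ..++
196         .  .#####+    .++...........++
197            .#####+    .++.  .  .....++
198            .######.   .++.    ......++
199            .######.  ..++.    ......++
200            .######.  ..++.    .....+++
201            .######+. ..++.    .....+++
202         .  .#######....++.   ......+++
203        .   .#######++..++.   .....++++
204      ...   .##########++#..  .....++++
205      ....  .##########++#+.  .....++++
206        .....#############+.  .....++++
207 ..       ...##++#######
[... 343 characters left out ...]
+.    ..+++++++.
216 ..+++..............+++...     .++++++.
217 ..........................    .+++++++
218 ............................ .+++++++.
219  ...........................++.++++++.
220     ..+.....................++.++++++.
221       .....................++..++++++.
222 +.      .................. .+...++++. 
223 ##+.    .................. .....++....
224 ####+..  ....................++++.....
225 ######+..   .................++.......
226 #######++..   ...............+++....+.
227 #######..+++. . ...............+......
228 #####++..+++++...  ............+++.   
229 ###++..+++++++....   .........+++.    
230 ##...++++++++....... .........+++.    
231 ++..++++++++++..........  ......+.
```

```bash
for i in 1 2 3 4; do python3 -m crank '[{"dx":0.0011,"dy":-0.00225,"dz":0,"twist":0,"grip":-0.2},{"dx":0.0011,"dy":-0.00225,"dz":0,"twist":0,"grip":-0.2},{"dx":0.0011,"dy":-0.00225,"dz":0,"twist":0,"grip":-0.2},{"dx":0.0011,"dy":-0.00225,"dz":0,"twist":0,"grip":-0.2},{"dx":0.0011,"dy":-0.00225,"dz":0,"twist":0,"grip":-0.2}]' 30 | egrep "eef|force|width"; done
```

```text
eef_pos: [0.5703, 0.1742, 0.1112]
force: [-0.7, 0.7, 0.7]
width: 0.035
gripper_force: 0.0
eef_pos: [0.5714, 0.1719, 0.1112]
force: [-0.3, 0.4, 0.1]
width: 0.0349
gripper_force: 0.0
eef_pos: [0.5717, 0.1716, 0.1111]
force: [-5.2, 9.1, 2.6]
width: 0.035
gripper_force: 4.9
eef_pos: [0.5718, 0.1714, 0.111]
force: [-10.9, 17.7, 5.1]
width: 0.035
gripper_force: 10.1
```

The gate is hard against its stop: force rose to 20 N with no motion, so it is fully open. Now I back off, lift, close the fingers and move to in front of the handle.

```bash
python3 -m crank '[{"dx":-0.004,"dy":0.009,"dz":0,"twist":0,"grip":-0.2},{"dx":-0.004,"dy":0.009,"dz":0.02,"twist":0,"grip":-0.2},{"dx":-0.004,"dy":0.009,"dz":0.045,"twist":0,"grip":-0.2},{"dx":-0.004,"dy":0.009,"dz":0.07,"twist":0,"grip":-0.2},{"dx":-0.004,"dy":0.009,"dz":0.09,"twist":0,"grip":-1}]' 20
python3 -m crank '[{"dx":-0.006,"dy":0.026,"dz":0,"twist":0,"grip":-1},{"dx":-0.012,"dy":0.052,"dz":0,"twist":0,"grip":-1},{"dx":-0.018,"dy":0.078,"dz":0,"twist":0,"grip":-1},{"dx":-0.024,"dy":0.104,"dz":0,"twist":0,"grip":-1},{"dx":-0.0244,"dy":0.1162,"dz":0,"twist":0,"grip":-1}]' 20
python3 - <<'E'
from h import *
s=arm.get_state();e=s["eef_pos"];c,k=np.cos(p[2]),np.sin(p[2]);d=e[:2]-p[:2]
print("disp",c*d[0]+k*d[1],-k*d[0]+c*d[1],"handle x",p[3])
E
```

```text
t: 9.87
eef_pos: [0.57, 0.1765, 0.2031]
ee_rot: [3.141, -0.001, 0.454]
force: [0.5, 0.2, -0.2]
width: 0.0321
gripper_force: 0.0
t: 10.28
eef_pos: [0.5445, 0.295, 0.2012]
ee_rot: [-3.142, -0.0, 0.455]
force: [-0.1, 0.5, 0.1]
width: 0.0025
gripper_force: 0.0
disp -0.05306264400429571 0.002289683698652966 handle x 0.003631559848077626
```

```bash
python3 -m crank '[{"dx":0,"dy":0,"dz":-0.015,"twist":0,"grip":-1},{"dx":0,"dy":0,"dz":-0.03,"twist":0,"grip":-1},{"dx":0,"dy":0,"dz":-0.045,"twist":0,"grip":-1},{"dx":0,"dy":0,"dz":-0.051,"twist":0,"grip":-1},{"dx":0,"dy":0,"dz":-0.051,"twist":0,"grip":-1}]' |egrep "eef|^force"
for i in 1 2 3 4; do python3 -m crank '[{"dx":0.0004,"dy":0.0002,"dz":0,"twist":0,"grip":-1},{"dx":0.0009,"dy":0.0004,"dz":0,"twist":0,"grip":-1},{"dx":0.0013,"dy":0.0006,"dz":0,"twist":0,"grip":-1},{"dx":0.0018,"dy":0.0009,"dz":0,"twist":0,"grip":-1},{"dx":0.0018,"dy":0.0009,"dz":0,"twist":0,"grip":-1}]' |egrep "eef|^force";done
```

```text
eef_pos: [0.5445, 0.2917, 0.1485]
force: [-0.2, -0.1, -0.2]
eef_pos: [0.5474, 0.2937, 0.1508]
force: [0.3, -0.3, -0.1]
eef_pos: [0.5489, 0.2945, 0.1501]
force: [0.3, -0.4, -0.3]
eef_pos: [0.5507, 0.2954, 0.1501]
force: [0.0, 1.0, -0.2]
eef_pos: [0.5525, 0.2963, 0.1501]
force: [0.3, 0.9, 0.0]
```

```bash
for i in 1 2 3; do python3 -m crank '[{"dx":0.0004,"dy":0.0002,"dz":0,"twist":0,"grip":-1},{"dx":0.0009,"dy":0.0004,"dz":0,"twist":0,"grip":-1},{"dx":0.0013,"dy":0.0006,"dz":0,"twist":0,"grip":-1},{"dx":0.0018,"dy":0.0009,"dz":0,"twist":0,"grip":-1},{"dx":0.0018,"dy":0.0009,"dz":0,"twist":0,"grip":-1}]' |egrep "eef|^force";done
```

```text
eef_pos: [0.5543, 0.2972, 0.1501]
force: [-0.1, -0.1, 0.1]
eef_pos: [0.5561, 0.2981, 0.1502]
force: [-0.4, -0.0, -1.1]
eef_pos: [0.5579, 0.299, 0.1501]
force: [0.4, -0.2, 0.3]
```

No contact with the handle yet, and the tool axis is about 8 mm ahead of the tap spot, clear of the rail. I'll come down slowly to feel for the neck.

```bash
for i in 1 2 3 4 5; do python3 -m crank '[{"dx":0,"dy":0,"dz":-0.001,"twist":0,"grip":-1},{"dx":0,"dy":0,"dz":-0.002,"twist":0,"grip":-1},{"dx":0,"dy":0,"dz":-0.003,"twist":0,"grip":-1},{"dx":0,"dy":0,"dz":-0.004,"twist":0,"grip":-1},{"dx":0,"dy":0,"dz":-0.004,"twist":0,"grip":-1}]' |egrep "eef|^force";done
```

```text
eef_pos: [0.5576, 0.2988, 0.1458]
force: [-0.1, -0.8, -0.2]
eef_pos: [0.5583, 0.2991, 0.145]
force: [-8.7, -2.9, 13.3]
eef_pos: [0.5587, 0.2993, 0.1446]
force: [-18.2, -6.6, 34.0]
eef_pos: [0.5591, 0.2995, 0.1443]
force: [-30.7, -9.9, 54.2]
eef_pos: [0.5596, 0.2996, 0.1439]
force: [-41.8, -13.9, 73.8]
```

```bash
python3 - <<'E'
from h import *
s=arm.get_state();F,M=s["force"],s["moment"];print(F,M,s["ee_rot"])
# contact point r (from sensor on tool axis) : M=r x F ; in dispenser axes
c,k=np.cos(p[2]),np.sin(p[2]);R=np.array([[c,k,0],[-k,c,0],[0,0,1]]);Fd,Md=R@F,R@M;print(Fd,Md)
# My = rz Fx - rx Fz, assume ry~0
for rz in(-.4,-.375,-.35,-.3,-.25):print(rz,"rx",(rz*Fd[0]-Md[1])/Fd[2])
E
python3 -m crank '[{"dx":0,"dy":0,"dz":0.01,"twist":0,"grip":-1},{"dx":-0.002,"dy":-0.001,"dz":0.022,"twist":0,"grip":-1},{"dx":-0.004,"dy":-0.002,"dz":0.022,"twist":0,"grip":-1},{"dx":-0.006,"dy":-0.003,"dz":0.022,"twist":0,"grip":-1},{"dx":-0.009,"dy":-0.0045,"dz":0.022,"twist":0,"grip":-1}]'
```

```text
[-41.8149 -13.9075  73.7862] [-3.3136 10.2747 -0.0371] [ 3.1415 -0.0124  0.4572]
[-43.6852   5.7885  73.7862] [ 1.5156 10.6889 -0.0371]
-0.4 rx 0.09195762808737754
-0.375 rx 0.07715636726157934
-0.35 rx 0.06235510643578112
-0.3 rx 0.03275258478418473
-0.25 rx 0.0031500631325883377
t: 16.12
eef_pos: [0.5482, 0.294, 0.1507]
ee_rot: [3.141, 0.002, 0.453]
force: [-0.3, -0.5, -0.7]
width: 0.0004
gripper_force: 0.0
```

The contact was the gripper body's rear edge on the handle bar, and the last step reached 74 N because that loop had no force check. It does give two useful facts. The bar lies where I estimated it. The real tip is also about 42 mm higher than reported, which agrees with the pictures. I'll set the axis about 49.5 mm in front of the bar and go down, checking the force at each step.

```bash
python3 -m crank '[{"dx":0.002,"dy":0.001,"dz":0,"twist":0,"grip":-1},{"dx":0.0039,"dy":0.0019,"dz":0,"twist":0,"grip":-1},{"dx":0.0039,"dy":0.0019,"dz":0,"twist":0,"grip":-1},{"dx":0.0039,"dy":0.0019,"dz":0,"twist":0,"grip":-1},{"dx":0.0039,"dy":0.0019,"dz":-0.003,"twist":0,"grip":-1}]' |egrep "eef|^force"
python3 -m crank '[{"dx":0,"dy":0,"dz":-0.001,"twist":0,"grip":-1},{"dx":0,"dy":0,"dz":-0.002,"twist":0,"grip":-1},{"dx":0,"dy":0,"dz":-0.003,"twist":0,"grip":-1},{"dx":0,"dy":0,"dz":-0.005,"twist":0,"grip":-1},{"dx":0,"dy":0,"dz":-0.005,"twist":0,"grip":-1}]' |egrep "eef|^force"
```

```text
eef_pos: [0.5531, 0.2965, 0.1491]
force: [-0.7, 0.7, -0.9]
eef_pos: [0.5525, 0.2962, 0.1438]
force: [0.6, 0.8, -0.3]
```

```bash
python3 -m crank '[{"dx":0,"dy":0,"dz":-0.001,"twist":0,"grip":-1},{"dx":0,"dy":0,"dz":-0.002,"twist":0,"grip":-1},{"dx":0,"dy":0,"dz":-0.003,"twist":0,"grip":-1},{"dx":0,"dy":0,"dz":-0.005,"twist":0,"grip":-1},{"dx":0,"dy":0,"dz":-0.005,"twist":0,"grip":-1}]' |egrep "eef|^force"
```

```text
eef_pos: [0.5525, 0.2962, 0.1387]
force: [1.3, 0.4, -0.6]
```

```bash
python3 -m crank '[{"dx":0,"dy":0,"dz":-0.001,"twist":0,"grip":-1},{"dx":0,"dy":0,"dz":-0.002,"twist":0,"grip":-1},{"dx":0,"dy":0,"dz":-0.003,"twist":0,"grip":-1},{"dx":0,"dy":0,"dz":-0.005,"twist":0,"grip":-1},{"dx":0,"dy":0,"dz":-0.005,"twist":0,"grip":-1}]' |egrep "eef|^force"
```

```text
eef_pos: [0.5525, 0.2962, 0.1337]
force: [-0.2, -0.1, -0.1]
```

```bash
python3 -m crank '[{"dx":0,"dy":0,"dz":-0.002,"twist":0,"grip":-1},{"dx":0,"dy":0,"dz":-0.004,"twist":0,"grip":-1},{"dx":0,"dy":0,"dz":-0.006,"twist":0,"grip":-1},{"dx":0,"dy":0,"dz":-0.007,"twist":0,"grip":-1},{"dx":0,"dy":0,"dz":-0.007,"twist":0,"grip":-1}]' |egrep "eef|^force"
```

```text
eef_pos: [0.5525, 0.2962, 0.1267]
force: [-1.3, 0.7, -0.4]
```

```bash
python3 -m crank '[{"dx":0,"dy":0,"dz":-0.002,"twist":0,"grip":-1},{"dx":0,"dy":0,"dz":-0.004,"twist":0,"grip":-1},{"dx":0,"dy":0,"dz":-0.006,"twist":0,"grip":-1},{"dx":0,"dy":0,"dz":-0.007,"twist":0,"grip":-1},{"dx":0,"dy":0,"dz":-0.007,"twist":0,"grip":-1}]' |egrep "eef|^force"
```

```text
eef_pos: [0.5525, 0.2962, 0.1198]
force: [-0.1, -1.1, 0.4]
```

```bash
python3 -m crank '[{"dx":0,"dy":0,"dz":-0.001,"twist":0,"grip":-1},{"dx":0,"dy":0,"dz":-0.003,"twist":0,"grip":-1},{"dx":0,"dy":0,"dz":-0.004,"twist":0,"grip":-1},{"dx":0,"dy":0,"dz":-0.005,"twist":0,"grip":-1},{"dx":0,"dy":0,"dz":-0.005,"twist":0,"grip":-1}]' |egrep "eef|^force"
```

```text
eef_pos: [0.5526, 0.2963, 0.1149]
force: [-0.7, 0.2, -0.2]
```

```bash
python3 -m crank '[{"dx":0,"dy":0,"dz":-0.002,"twist":0,"grip":-1},{"dx":0,"dy":0,"dz":-0.004,"twist":0,"grip":-1},{"dx":0,"dy":0,"dz":-0.006,"twist":0,"grip":-1},{"dx":0,"dy":0,"dz":-0.008,"twist":0,"grip":-1},{"dx":0,"dy":0,"dz":-0.008,"twist":0,"grip":-1}]' |egrep "eef|^force"
```

```text
eef_pos: [0.5524, 0.2961, 0.1065]
force: [0.1, 0.7, -0.8]
```

```bash
python3 -m crank '[{"dx":0,"dy":0,"dz":-0.002,"twist":0,"grip":-1},{"dx":0,"dy":0,"dz":-0.004,"twist":0,"grip":-1},{"dx":0,"dy":0,"dz":-0.006,"twist":0,"grip":-1},{"dx":0,"dy":0,"dz":-0.008,"twist":0,"grip":-1},{"dx":0,"dy":0,"dz":-0.008,"twist":0,"grip":-1}]' |egrep "eef|^force"
```

```text
eef_pos: [0.5524, 0.2961, 0.0986]
force: [0.5, -1.2, 0.1]
```

```bash
python3 -m crank '[{"dx":0,"dy":0,"dz":-0.001,"twist":0,"grip":-1},{"dx":0,"dy":0,"dz":-0.002,"twist":0,"grip":-1},{"dx":0,"dy":0,"dz":-0.003,"twist":0,"grip":-1},{"dx":0,"dy":0,"dz":-0.004,"twist":0,"grip":-1},{"dx":0,"dy":0,"dz":-0.004,"twist":0,"grip":-1}]' |egrep "eef|^force"
```

```text
eef_pos: [0.5526, 0.2963, 0.0949]
force: [0.2, -0.5, 0.4]
```

```bash
python3 -m crank '[{"dx":0,"dy":0,"dz":-0.001,"twist":0,"grip":-1},{"dx":0,"dy":0,"dz":-0.002,"twist":0,"grip":-1},{"dx":0,"dy":0,"dz":-0.003,"twist":0,"grip":-1},{"dx":0,"dy":0,"dz":-0.004,"twist":0,"grip":-1},{"dx":0,"dy":0,"dz":-0.004,"twist":0,"grip":-1}]' |egrep "eef|^force"
```

```text
eef_pos: [0.5526, 0.2962, 0.0909]
force: [-1.0, -0.5, -0.5]
```

```bash
python3 -m crank '[{"dx":0,"dy":0,"dz":-0.001,"twist":0,"grip":-1},{"dx":0,"dy":0,"dz":-0.002,"twist":0,"grip":-1},{"dx":0,"dy":0,"dz":-0.003,"twist":0,"grip":-1},{"dx":0,"dy":0,"dz":-0.004,"twist":0,"grip":-1},{"dx":0,"dy":0,"dz":-0.004,"twist":0,"grip":-1}]' |egrep "eef|^force"
```

```text
eef_pos: [0.5528, 0.2964, 0.0873]
force: [-0.2, 0.5, 3.6]
```

Soft contact (3.6 N) at a reported height of 0.087, so that is the neck. First tap, about 8 mm deep.

```bash
python3 -m crank '[{"dx":0,"dy":0,"dz":0.006,"twist":0,"grip":-1},{"dx":0,"dy":0,"dz":0.006,"twist":0,"grip":-1},{"dx":0,"dy":0,"dz":0.006,"twist":0,"grip":-1},{"dx":0,"dy":0,"dz":-0.004,"twist":0,"grip":-1},{"dx":0,"dy":0,"dz":-0.008,"twist":0,"grip":-1}]' |egrep "eef|^force"
python3 -m crank '[{"dx":0,"dy":0,"dz":0.014,"twist":0,"grip":-1},{"dx":0,"dy":0,"dz":0.014,"twist":0,"grip":-1},{"dx":0,"dy":0,"dz":0.014,"twist":0,"grip":-1},{"dx":0,"dy":0,"dz":0.014,"twist":0,"grip":-1},{"dx":0,"dy":0,"dz":0.014,"twist":0,"grip":-1}]' |egrep "eef|^force"
cat > tray.py <<'E'
from h import *
f=arm.grab_frame("side").astype(int)
g=f[205:252,212:285]
for i,r in enumerate(g): print(205+i,"".join("B" if a[0]-a[2]>35 and a.sum()>250 else "W" if a.mean()>165 else "#" if a.mean()<55 else "." for a in r))
E
python3 tray.py
```

```text
eef_pos: [0.5529, 0.2966, 0.0786]
force: [0.3, 0.7, 4.1]
eef_pos: [0.5522, 0.296, 0.0923]
force: [0.0, 0.8, -0.0]
205 ......WW...WWWW.............W...........WWWW.....WWWWW............#######
206 .....WWW...WWWW......................WWWWWWWWW.....WWWWW..........#######
207 WWWWWWW....WWWW.......................WWWWWWWWW.......WWWW........#######
208 .........#.WWWWW........................WWWWWWW.........WWWWW.....#######
209 .........#.WWWWW..........................WWWWWW...........WWW.W..#######
210 .........#.WWWWW............................WWWWW............WWWW..####..
211 .........#.WWWW..........................WW.....WWWW...........WW..####..
212 .........#.WWWWWW..WW..............................WWW.............#####.
213 .........#.WWWWWWWWWWWW..WW..........................W.............#####.
214 .........#.WWWWWWWWWWWWWWW.........WW...............................####.
215 .........#..WWWWWWWWWWWWWWWWWWW......WWWW............................###.
216 ........##..WWWWWWWWWWWWWWWWWWW.........WWW..............................
217 ........##..WWWWWWWWWWWWWWW.W.......##....WWW.
[... 1979 characters left out ...]
43 WW....................########.B.........................................
244 WW......................######...........................................
245 WW........................###............................................
246 W...........................#............................................
247 .........................................................................
248 .........................................................................
249 W.....................................................WWW................
250 WWW...................................................WWWW...............
251 WWWWW...............................................WWWWW........WW......
```

Two links are now in the tray, lying across the cells at rows 223–243. Tapping again, a little deeper.

```bash
python3 -m crank '[{"dx":0,"dy":0,"dz":0.0,"twist":0,"grip":-1},{"dx":0,"dy":0,"dz":-0.010,"twist":0,"grip":-1},{"dx":0,"dy":0,"dz":-0.015,"twist":0,"grip":-1},{"dx":0,"dy":0,"dz":-0.002,"twist":0,"grip":-1},{"dx":0,"dy":0,"dz":0,"twist":0,"grip":-1}]' |egrep "eef|^force"
python3 -m crank '[{"dx":0,"dy":0,"dz":0,"twist":0,"grip":-1},{"dx":0,"dy":0,"dz":0,"twist":0,"grip":-1},{"dx":0,"dy":0,"dz":0,"twist":0,"grip":-1},{"dx":0,"dy":0,"dz":0,"twist":0,"grip":-1},{"dx":0,"dy":0,"dz":0,"twist":0,"grip":-1}]' |egrep "eef|^force"; python3 tray.py | sed -n 10,42p
```

```text
eef_pos: [0.553, 0.2965, 0.0936]
force: [0.3, -0.3, -0.4]
eef_pos: [0.5524, 0.2961, 0.0927]
force: [0.0, 0.2, -0.7]
214 .........#..WWWWWWWWWWWWWWW........WW..............................#####.
215 .........#..WWWWWWWWWWWWWWWWWWW......WWWW............................###.
216 ........##..WWWWWWWWWWWWWWWWWWW.........WWW..............................
217 ........##..WWWWWWWWWWWWWWW.W.......##....WWW............................
218 ...##..###..WWWWWWWWWWWWWWW.........####....WWWW.........................
219 ##########..WWWWWWWWWWWWW.........#########....WWW.......................
220 ##########..WWWWWWWWWWWW.........###########.....WWW.....................
221 ##########...WWWWWWWWW..........###############....WWWW..................
222 ##########......WWWW...........##################....WWWW................
223 ##########......WW............######################....W................
224 ##########...................#########################...................
225 ##########.................#############################.................
226 #########.................##################
[... 889 characters left out ...]
38 WW...........#BBBBBWWWWWWWWWWWWWBBBBBBB................................WW
239 WW............BBBBWWWWWWWWWWWWWBBBBBBB................................WW.
240 W..............BBBWWWWWWWWWWW.WBBBBBB....................................
241 W.................WWWWWWWWWWBBBBBBBB.....................................
242 WW..................WWWWWWWBBBBBBB.......................................
243 WW....................WWWWWBBBBBB........................................
244 WW......................WWBBBBBB.........................................
245 WW.......................WBBBB...........................................
246 W..........................BB............................................
```

```bash
for i in 1 2; do python3 -m crank '[{"dx":0,"dy":0,"dz":0.0,"twist":0,"grip":-1},{"dx":0,"dy":0,"dz":-0.012,"twist":0,"grip":-1},{"dx":0,"dy":0,"dz":-0.016,"twist":0,"grip":-1},{"dx":0,"dy":0,"dz":-0.002,"twist":0,"grip":-1},{"dx":0,"dy":0,"dz":0,"twist":0,"grip":-1}]' |egrep "eef|^force"
python3 -m crank '[{"dx":0,"dy":0,"dz":0,"twist":0,"grip":-1},{"dx":0,"dy":0,"dz":0,"twist":0,"grip":-1},{"dx":0,"dy":0,"dz":0,"twist":0,"grip":-1},{"dx":0,"dy":0,"dz":0,"twist":0,"grip":-1},{"dx":0,"dy":0,"dz":0,"twist":0,"grip":-1}]' |egrep "eef|^force"; python3 tray.py | sed -n 16,42p; done
```

```text
eef_pos: [0.5532, 0.2966, 0.0942]
force: [0.9, -0.3, 1.3]
eef_pos: [0.5525, 0.2961, 0.0927]
force: [-0.0, -0.1, 0.3]
220 ##########..WWWWWWWWWWWW.........###########.....WWW.....................
221 ##########....WWWWWWWW..........###############....WWWW..................
222 ##########......WWWW...........##################....WWWW................
223 ##########......WW............######################....W................
224 ##########..................##########################...................
225 ##########.................#############################.................
226 #########.................################################...............
227 #########.................###############################................
228 #########................##############################..................
229 #######.................##############################...................
230 #####................BBB.###########################.....................
231 ###.................BBBBBBB########################......................
232 ...................BBBBBBWW..##############
[... 2643 characters left out ...]
38 WW...........#BBBBBWWWWWWWWWWWWWBBBBBBB................................WW
239 WW............BBBBWWWWWWWWWWWWWBBBBBBB................................WW.
240 W..............BBBWWWWWWWWWWW.WBBBBBB....................................
241 ..................WWWWWWWWWWBBBBBBBB.....................................
242 WW..................WWWWWWWBBBBBBB.......................................
243 WW....................WWWWWBBBBBB........................................
244 WW......................WWBBBBBB.........................................
245 WW........................BBBB...........................................
246 W..........................BB............................................
```

```bash
python3 - <<'E'
from h import *
for k in range(4):
    x=-.161+.011+.022*k; z=.007+(x+.161)*.27+.0115
    print(k,[ (pr(PS,W(p,(x,y,z+.0095)))-[212,0]).round(1) for y in(.03,-.03)])
print("wall",[(pr(PS,W(p,(-.165,y,.048)))-[212,0]).round(1) for y in(.047,-.047)])
f=arm.grab_frame("side")[140:260,205:310,::-1]
cv2.imwrite("pics/g.png",cv2.resize(f,None,fx=5,fy=5,interpolation=cv2.INTER_CUBIC))
E
```

```text
0 [array([ 11.8, 239.1]), array([ 28. , 247.2])]
1 [array([ 17.2, 234. ]), array([ 33.4, 241.9])]
2 [array([ 22.5, 229.1]), array([ 38.7, 236.6])]
3 [array([ 27.7, 224.2]), array([ 43.9, 231.5])]
wall [array([  3.3, 233.9]), array([ 29. , 246.6])]
```

View pics/g.png

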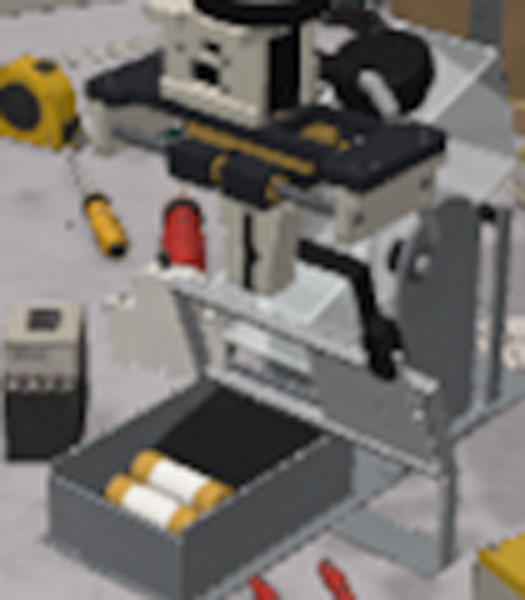

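The two visible links match the second and third slots from the front wall (projected (17,234) and (22.5,229) in the printed cells). The first slot is hidden behind that wall, and the clear neck is empty, so all three have dropped. The gate tab is at about (380,340) in the crop. Next I lift clear and go to the tab.

```bash
python3 -m crank '[{"dx":-0.0005,"dy":0,"dz":0.015,"twist":0,"grip":-1},{"dx":-0.0005,"dy":0,"dz":0.035,"twist":0,"grip":-1},{"dx":-0.0005,"dy":0,"dz":0.06,"twist":0,"grip":-1},{"dx":-0.0005,"dy":0,"dz":0.085,"twist":0,"grip":-1},{"dx":-0.0005,"dy":0,"dz":0.098,"twist":0,"grip":-1}]' 10
python3 -m crank '[{"dx":-0.005,"dy":-0.02,"dz":0,"twist":0,"grip":0},{"dx":0.0,"dy":-0.05,"dz":0,"twist":0,"grip":0},{"dx":0.005,"dy":-0.085,"dz":0,"twist":0,"grip":0},{"dx":0.015,"dy":-0.1154,"dz":0,"twist":0,"grip":0},{"dx":0.015,"dy":-0.1154,"dz":0,"twist":0,"grip":0}]' 10
```

```text
t: 25.12
eef_pos: [0.5533, 0.2969, 0.1944]
ee_rot: [-3.141, -0.004, 0.454]
force: [0.6, 1.0, 0.9]
width: 0.0005
gripper_force: 0.0
t: 25.53
eef_pos: [0.5676, 0.1768, 0.1914]
ee_rot: [3.141, 0.0, 0.451]
force: [-0.3, 0.8, 0.9]
width: 0.0285
gripper_force: 0.0
```

```bash
python3 -m crank '[{"dx":0,"dy":0,"dz":-0.005,"twist":0,"grip":0},{"dx":0,"dy":0,"dz":-0.02,"twist":0,"grip":0},{"dx":0,"dy":0,"dz":-0.035,"twist":0,"grip":0},{"dx":0,"dy":0,"dz":-0.045,"twist":0,"grip":0},{"dx":0,"dy":0,"dz":-0.052,"twist":0,"grip":0}]'
python3 -m crank '[{"dx":0,"dy":0,"dz":-0.008,"twist":0,"grip":0},{"dx":0,"dy":0,"dz":-0.016,"twist":0,"grip":0},{"dx":0,"dy":0,"dz":-0.024,"twist":0,"grip":0},{"dx":0,"dy":0,"dz":-0.03,"twist":0,"grip":0},{"dx":0,"dy":0,"dz":-0.03,"twist":0,"grip":0}]'
```

```text
t: 25.95
eef_pos: [0.5664, 0.1814, 0.1375]
ee_rot: [3.142, 0.002, 0.454]
force: [-0.8, 0.3, 0.4]
width: 0.0436
gripper_force: 0.0
t: 26.37
eef_pos: [0.5664, 0.1807, 0.1077]
ee_rot: [3.142, 0.002, 0.453]
force: [-0.5, 0.2, -0.5]
width: 0.0438
gripper_force: 0.0
```

```bash
python3 -m crank '[{"dx":0,"dy":0,"dz":0,"twist":0,"grip":-0.5},{"dx":0,"dy":0,"dz":0,"twist":0,"grip":-0.5},{"dx":-0.004,"dy":0.008,"dz":0,"twist":0,"grip":-0.5},{"dx":-0.008,"dy":0.016,"dz":0,"twist":0,"grip":-0.5},{"dx":-0.012,"dy":0.0245,"dz":0,"twist":0,"grip":-0.5}]' 30
python3 -m crank '[{"dx":-0.0045,"dy":0.009,"dz":0,"twist":0,"grip":-0.5},{"dx":-0.009,"dy":0.018,"dz":0,"twist":0,"grip":-0.5},{"dx":-0.0135,"dy":0.027,"dz":0,"twist":0,"grip":-0.5},{"dx":-0.018,"dy":0.036,"dz":0,"twist":0,"grip":-0.5},{"dx":-0.022,"dy":0.045,"dz":0,"twist":0,"grip":-0.5}]' 30
```

```text
t: 26.78
eef_pos: [0.5553, 0.206, 0.1097]
ee_rot: [3.141, -0.001, 0.453]
force: [1.6, -0.8, 0.5]
width: 0.0228
gripper_force: 0.9
t: 27.2
eef_pos: [0.5325, 0.2514, 0.1092]
ee_rot: [3.142, 0.0, 0.454]
force: [0.8, -1.6, 0.5]
width: 0.0221
gripper_force: 0.9
```

```bash
python3 -m crank '[{"dx":-0.0005,"dy":0.001,"dz":0,"twist":0,"grip":-0.5},{"dx":-0.001,"dy":0.002,"dz":0,"twist":0,"grip":-0.5},{"dx":-0.0015,"dy":0.003,"dz":0,"twist":0,"grip":-0.5},{"dx":-0.002,"dy":0.004,"dz":0,"twist":0,"grip":-0.5},{"dx":-0.002,"dy":0.0045,"dz":0,"twist":0,"grip":-0.5}]' 30
```

```text
t: 27.62
eef_pos: [0.5311, 0.2546, 0.1091]
ee_rot: [3.141, 0.001, 0.453]
force: [0.6, -1.1, 1.1]
width: 0.022
gripper_force: 0.8
```

```bash
python3 -m crank '[{"dx":-0.0005,"dy":0.001,"dz":0,"twist":0,"grip":-0.5},{"dx":-0.001,"dy":0.002,"dz":0,"twist":0,"grip":-0.5},{"dx":-0.0013,"dy":0.0027,"dz":0,"twist":0,"grip":-0.5},{"dx":-0.0013,"dy":0.0027,"dz":0,"twist":0,"grip":-0.5},{"dx":-0.0013,"dy":0.0027,"dz":0,"twist":0,"grip":-0.5}]' 30 | egrep "eef|^force"
```

```text
eef_pos: [0.5297, 0.2575, 0.109]
force: [-0.8, -1.9, 0.3]
```

```bash
python3 -m crank '[{"dx":-0.0005,"dy":0.001,"dz":0,"twist":0,"grip":-0.5},{"dx":-0.001,"dy":0.002,"dz":0,"twist":0,"grip":-0.5},{"dx":-0.0013,"dy":0.0027,"dz":0,"twist":0,"grip":-0.5},{"dx":-0.0013,"dy":0.0027,"dz":0,"twist":0,"grip":-0.5},{"dx":-0.0013,"dy":0.0027,"dz":0,"twist":0,"grip":-0.5}]' 30 | egrep "eef|^force"
```

```text
eef_pos: [0.529, 0.2586, 0.109]
force: [4.3, -8.2, -0.2]
```

The gate is shut: the stop came after 82 mm of travel. I centre the fingers around the tab, lift away and check before handing in.

```bash
python3 -m crank '[{"dx":0.002,"dy":-0.0045,"dz":0,"twist":0,"grip":-0.4},{"dx":0.002,"dy":-0.0045,"dz":0,"twist":0,"grip":-0.4},{"dx":0.002,"dy":-0.0045,"dz":0.01,"twist":0,"grip":-0.4},{"dx":0.002,"dy":-0.0045,"dz":0.03,"twist":0,"grip":-0.4},{"dx":0.002,"dy":-0.0045,"dz":0.06,"twist":0,"grip":-0.4}]' 10| egrep "eef|^force|width"
python3 -m crank '[{"dx":0,"dy":0,"dz":0.03,"twist":0,"grip":-0.4},{"dx":-0.02,"dy":0,"dz":0.06,"twist":0,"grip":-0.4},{"dx":-0.05,"dy":0,"dz":0.06,"twist":0,"grip":-0.4},{"dx":-0.08,"dy":0.02,"dz":0.06,"twist":0,"grip":-0.4},{"dx":-0.1,"dy":0.04,"dz":0.06,"twist":0,"grip":-0.4}]' 10
python3 -m crank '[{"dx":0,"dy":0.04,"dz":0,"twist":0,"grip":-0.4},{"dx":0,"dy":0.08,"dz":0,"twist":0,"grip":-0.4},{"dx":0,"dy":0.1,"dz":0,"twist":0,"grip":-0.4},{"dx":0,"dy":0.1,"dz":0,"twist":0,"grip":-0.4},{"dx":0,"dy":0.1,"dz":0,"twist":0,"grip":-0.4}]' 10
python3 tray.py | sed -n 16,42p
python3 - <<'E'
from h import *
f=arm.grab_frame("top").astype(int)[168:245,196:285]
for i,a in enumerate(f): 
    if i%1==0: print(168+i,"".join("B" if v[0]-v[2]>30 and v.sum()>250 else "W" if v.mean()>165 else "#" if v.mean()<55 else "." for v in a))
E
```

```text
eef_pos: [0.5292, 0.2554, 0.1682]
force: [0.9, -0.6, -0.2]
width: 0.0261
t: 29.28
eef_pos: [0.4289, 0.2961, 0.2312]
ee_rot: [-3.139, -0.003, 0.452]
force: [-0.3, -0.1, -0.3]
width: 0.0259
gripper_force: 0.0
t: 29.7
eef_pos: [0.43, 0.3973, 0.2293]
ee_rot: [-3.141, 0.0, 0.455]
force: [-0.2, -0.9, -0.3]
width: 0.026
gripper_force: 0.0
220 ##########..WWWWWWWWWWW..........###########.............................
221 ##########.......WWW.W..........###############..........................
222 ##########.......WWW...........###################.......................
223 ##########.......W............######################.....WW..............
224 ##########..................##########################....WWW............
225 ##########.................#############################....WWWW.........
226 ##########................################################.....WWW.......
227 #########................################################........WWW.....
228 #########...............###############################............WWWW..
229 #######................###############################......
[... 7877 characters left out ...]
.WWWWWWWWWWWWWWWWWWWWWWWWWWWWWWWWW.....WWW
238 .........################..WWWWWW....###.......WWWWWWWWWWWWWWWWWWWWWWWWWWWWWWWWWW.....WWW
239 #.....W..#################.WWWWWWW...........WWWWWWWWWWWWWWWWWWWWWWWWWWWWWWWWWWW.....WWWW
240 #..WWWW..###########.#####..WWWWWW.......W.WWWWWWWWWWWWWWWWWWWWWWWWWWWWWWWWWWWW......WWWW
241 #..WWW...##########...#####.WWWWWWW..W.W..WWWWWWWWWWWWWWWWWWWWWWWWWWWWWWWWWWWWW......WWWW
242 ##.W...############...#####.WWWWWWW..WW..WWWWWWWWWWWWWWWWWWWWWWWWWWWWWWWWWWWWWW.....WWWWW
243 ##....##############..#####.WWWWWWWWWWW.WWWWWWWWWWWWWWWWWWWWWWWWWWWWWWWWWWWWWW......WWWWW
244 ###########.#############...WWWWWWWWWW.WWWWWWWWWWWWWWWWWWWWWWWWWWWWWWWWWWWWWWW......WWWWW
```

Seen from above, all three links lie in the tray, the gate tab is back at its shut position and the arm is clear.

```bash
python3 -c "
from station import arm
print(arm.job_done())"
```

```text
the job is handed in; nothing more can be done
None
```

All three links are in the tray and the gate is shut, and I handed the job in, but it may be judged failed: while feeling for the neck I pressed the gripper body's edge on the handle bar at about 74 N vertical (85 N in all), over the 40 N limit.

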